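# Set the extractor dial and start it

### The arm

A 6-joint arm with a two-finger parallel gripper is mounted at the origin on a cart in front of the work surface, level with it; the furniture and walls round the work are solid. World frame = base frame: x ahead of the robot, y to its left, z up, the work surface at z = 0. Lengths are in m, angles in rad, forces in N, time in s.
With the tool pointing down it reaches from about 0.375 to 0.9 m from the base axis. Payload 3.1 kg.
Tool frame: the origin (TCP) lies between the finger pads; the fingertips stand 22 mm ahead of it and the grasp point (between the pads) lies 3 mm ahead of it; z points along the fingers, y is the line along which they close (so a half turn about z gives the same grasp; the last joint's range is limited). The gripper opens to 87 mm and grips with 3 to 60 N. Pads are 19 mm wide; open, the fingers measure 117 mm over their backs; the gripper's body (75 mm by 190 mm) begins 51 mm behind the grasp point.
Start: joints at [-1.367, 0.527, 1.433, -0, 1.181, -0.178], TCP at [0.233, -0.58, 0.245] pointing down, gripper open.
Joint ranges: [-3.08, 3.08], [-0.75, 2.2], [0.22, 2.44], [-1.43, 4.57], [0, 2.65], [-2.85, 2.85]. Speed limits (rad/s): [2.79, 2.79, 3.14, 3.14, 3.14, 3.14].

### API

Orientations are given as a unit quaternion [x, y, z, w].
In Python, from rig import robot gives the robot as it stands.
- The arm moves only by the tool move_arm, never from a script. Its argument "series" is text: rows parted by semicolons, each of 6 numbers parted by spaces: the shift along the tool's x, y, z in mm, then the turn, a rotation vector about the tool's x, y, z in degrees. In form: dx dy dz ax ay az; .... A call has 1 to 8 rows; each row is the pose to reach, as a shift and turn from the pose commanded when the call began, along the tool's axes at that moment; what a row does not reach only later rows make up. A row lasts 1/12 s, in which the tool goes at most 41.7 mm and 7.16 degrees, less where a joint would pass 70% of its speed; a pose out of reach is approached as far as the arm can. A call with a gripper value outside its range is refused whole. "jaw" is the opening, from 0 (shut) to 1 (fully open), set as the call begins (left out, the last holds). The fingers move at their own pace and stop on an object; "newtons" is the grip in N (left out, the last holds). Time passes only in rows, so rows that repeat a pose let the fingers close. It gives the time, the measured TCP pose, the force, the opening and the grip force at its end, in the units of the state.
- robot.get_obs(): the state, without advancing time (a new reading comes with each control period).
- robot.camera(name): name is "side" or "top" or "wrist"; returns a dict with "img" (384x512x3 uint8, red, green, blue), "mtx" (3x3 intrinsics, pixels), "world_to_cam" (4x4, takes a point from world to camera coordinates). Camera axes: x right, y down, z forward; pixel columns grow to the right and rows downward; lengths in m; the calibration is good to about 2 mm. A picture is of the moment at which its call begins. There is no depth.
- robot.hand_in(): hands the job in; it is judged then, once.
Trained networks look in a picture, given as the dict that the camera call returned (one of the last four; its "shot" number tells which), for a name from the list of things; names that differ only in an ending like _2 or _b are one class to them, and where a whole thing is asked for, a point or a joint stands for the part that bears it (a point fixed in the world has none). Each returns a list of dicts, best first, with "p" (0 to 1); they miss things now and then, are a little off and sometimes report something else, mostly with a low value. They report only what shows in the picture. A call takes as long as a camera call.
- robot.search_frame(picture, thing): "xyz" ([x, y, z] in m, in world coordinates, good to about 4 mm: the middle of the surface that is visible of it).
- robot.tip_of(picture, thing): "xyz" ([x, y, z] in m, in world coordinates, good to about 4 mm: a listed point, or the origin of a listed thing).
The state is a dict: "time": time; "q": joint angles; "joint_velocities": joint speeds; "joint_torque": joint torques, N m; "position": TCP position; "tool_rot": TCP orientation; "ft_force": force on the tool from outside, world axes, zero at the start; "moment": the same for the moment, N m; "grip_width": finger opening in m; "grip_force": force on a finger pad.
Only numpy, scipy, OpenCV 4.12 (cv2) and the standard library are available. Lean on these libraries where they do the work, as an engineer would, in place of code of your own. Each camera call takes 0.05 s, during which the arm holds its last target. There are 200 camera calls.

### The job

With a fingertip on its face or knurled rim, turn the big black dial of the grey dust-extractor controller clockwise until it clicks in with its white pointer at the green mark, and take the finger off it. Then press the green start button on the yellow button station all the way down with a fingertip and let it come up again. Nothing is to be grasped or lifted: leave the red stop button alone, and leave the tape roll, the wax tin and the walnut offcut where they lie.

Things in the scene. Friction and masses are not known exactly. Their poses are not given: they have to be found in the camera images.
- controller: grey box, 158 x 148 mm at the foot, 50 mm high, screwed to the bench. Origin under its centre; its +x points to the side with the marks. Five round marks lie on its top, one at each click, 56 mm from the dial's axis, at 60, 30, 0, -30, -60 degrees from its +x (positive = counter-clockwise from above); the middle one is larger and green, the others white
- green_mark (a point): centre of the green mark, on the top of the controller
- dial_top (a point): centre of the flat top face of the dial: a black rubber disc 88 mm in diameter with a knurled rim, standing 2 to 19 mm above the controller's top (face 69 mm above the bench), with a white pointer bar on its face. Vertical axis. It is too wide to pinch. Grippy: a fingertip pressed on the face 25 to 35 mm from the axis with 5 to 15 N carries it round.
- dial_pointer (a point): outer end of the dial's white pointer bar, on the top face, 40 mm from the axis
- dial (a joint): angle of the dial in rad, growing as it turns clockwise seen from above; clicks every 30 degrees at 0, 0.524, 1.047 (pointer at the green mark), 1.571 and 2.094. It starts in the first or the second; about 0.04 N m moves it out of a click, and let go between two it snaps to the nearer
- start_top (a point): centre of the top of the green start button (28 mm across, on the station's +y half), which is pressed straight down 6 mm
- start (a joint): travel of the start button in m: 0 when up, 0.006 fully down; a spring returns it, and about 5 N holds it down
- stop_top (a point): centre of the top of the red stop button, of the same size, 54 mm from the green one; not to be pressed
- stop (a joint): travel of the stop button in m, 0 when up
- station: yellow button station, a box 68 x 118 mm at the foot and 40 mm high, screwed to the bench, its long side along its own y, both buttons on its top. Origin at the centre of its underside
- black_tape: roll of black tape, 58 mm across and 19 mm high, lying loose behind the controller; origin at its underside
- wax_tin: round wax tin, cream and dark red, 63 mm across and 34 mm high, loose, behind the station; origin at its underside
- walnut: brown walnut offcut 50 x 150 x 22 mm, loose, lying flat in front of the station; origin at its underside

How it is judged:
By the outcome, as a careful person would: the job done as asked, in the order asked, and still so for the second after the job is handed in, with the robot touching nothing.
It also fails if it takes over 45 s, if anything falls off the work surface, if the arm or the gripper's body presses on something with over 40 N, if the wrist force passes 120 N, or if a joint passes its speed limit or range.

## Working session

There is one attempt and no reset: what is moved stays moved. The work goes in short steps, Python scripts to look and compute and a tool call to move; the robot and the scene stay as the last step left them, time stands still between calls to the robot, and variables do not carry over. Pictures are saved under pics/ and viewed, at most 10 in all, crops included, and the job is handed in when it is done.

Besides the shell and the picture viewer there is one more tool, called after "Emit:" in YAML: its name, and indented under it one key for each argument. move_arm: Moves the arm, as the interface text tells. Its arguments: {"type":"object","properties":{"series":{"type":"string"},"jaw":{"type":"number"},"newtons":{"type":"number"}},"required":["series"]}

```bash
mkdir -p pics
python3 - <<'E'
from rig import robot
import cv2,numpy as np
o=robot.get_obs();print(o['time'],o['position'],o['tool_rot'],o['grip_width'],o['ft_force'])
ims=[]
for c in ['top','side']:
    p=robot.camera(c);ims.append(p['img'])
    for t in ['dial_top','dial_pointer','green_mark','start_top','stop_top','controller','station','black_tape','wax_tin','walnut']:
        r=robot.tip_of(p,t);print(c,t,[(np.round(a['xyz'],3).tolist(),round(a['p'],2)) for a in r[:2]])
    cv2.imwrite(f'pics/{c}0.png',p['img'][:,:,::-1])
print(robot.get_obs()['time'])
E
```

```text
0.0 [ 0.23332946 -0.57907072  0.24359464] [ 9.81738687e-01  1.90231534e-01 -2.60509906e-05 -1.05547468e-03] 0.08682654575654938 [-0.49006338 -0.4042788  -0.25526683]
top dial_top [([0.532, 0.154, 0.069], 0.92)]
top dial_pointer [([0.575, 0.157, 0.069], 0.57)]
top green_mark [([0.592, 0.134, 0.051], 0.74)]
top start_top [([0.505, -0.173, 0.062], 0.56)]
top stop_top [([0.51, -0.229, 0.062], 0.52)]
top controller [([0.539, 0.148, 0.001], 0.56)]
top station [([0.508, -0.205, -0.002], 0.66)]
top black_tape [([0.655, 0.084, 0.001], 0.81)]
top wax_tin [([0.585, -0.174, 0.003], 0.82)]
top walnut [([0.422, -0.209, -0.0], 0.79)]
side dial_top [([0.53, 0.152, 0.069], 0.88), ([0.504, -0.178, 0.059], 0.38)]
side dial_pointer [([0.575, 0.156, 0.067], 0.69), ([0.545, 0.148, -0.001], 0.27)]
side green_mark [([0.582, 0.131, 0.052], 0.62), ([0.575, 0.16, 0.067], 0.54)]
side start_top [([0.502, -0.181, 0.058], 0.41)]
side stop_top [([0.507, -0.233, 0.064], 0.47)]
side controller [([0.545, 0.148, -0.003], 0.89)]
side station [([0.505, -0.203, -0.003], 0.78)]
side black_tape [([0.654, 0.087, -0.004], 0.58)]
side wax_tin [([0.593, -0.17, -0.0], 0.73), ([0.547, 0.15, -0.002], 0.7)]
side walnut [([0.426, -0.206, -0.002], 0.75)]
1.1
```

View pics/top0.png

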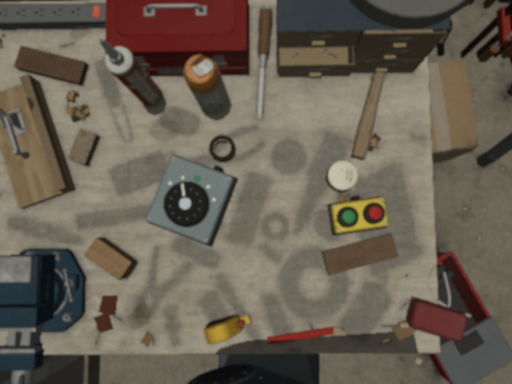

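View pics/side0.png

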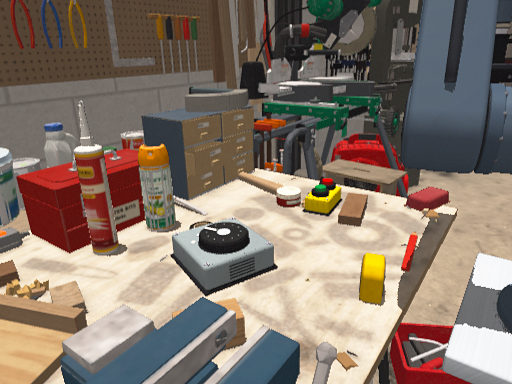

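Top view: the dial is at (185,204), its pointer tip at (183,187) and the green mark at (197,179). The pointer therefore sits at about +8° and the mark at about -21°, so the dial needs one click clockwise. The station is at (358,215), with green on the left and red on the right. The side view shows the same layout with clear space above it.

Emit:
move_arm:
  series: "24 -26 3 0 0 0;48 -52 6 0 0 0;71 -78 8 0 0 0;95 -104 11 0 0 0;119 -130 14 0 0 0;142 -156 17 0 0 0;166 -182 19 0 0 0;190 -208 22 0 0 0"
  jaw: 0
  newtons: 10

```text
time: 1.77
position: [0.3324, -0.3145, 0.2228]
tool_rot: [0.982, 0.19, 0.0, 0.0]
ft_force: [-0.0, -0.2, 0.3]
grip_width: 0.0417
grip_force: 0.0
```

Emit:
move_arm:
  series: "24 -26 3 0 0 0;48 -52 6 0 0 0;71 -78 8 0 0 0;95 -104 11 0 0 0;119 -130 14 0 0 0;142 -156 17 0 0 0;166 -182 19 0 0 0;190 -208 22 0 0 0"

```text
time: 2.43
position: [0.4312, -0.0503, 0.2008]
tool_rot: [0.982, 0.19, 0.0, 0.0]
ft_force: [0.4, -0.3, 0.5]
grip_width: 0.0005
grip_force: 0.0
```

Emit:
move_arm:
  series: "24 -26 3 0 0 0;48 -52 6 0 0 0;71 -78 8 0 0 0;95 -104 11 0 0 0;119 -130 14 0 0 3.5;140 -155 16 0 0 7;140 -155 16 0 0 7;140 -155 16 0 0 7"

```text
time: 3.1
position: [0.5028, 0.1457, 0.1844]
tool_rot: [0.991, 0.132, 0.0, 0.0]
ft_force: [-0.5, 0.3, -1.4]
grip_width: 0.0005
grip_force: 0.0
```

```bash
cat > h.py <<'E'
from rig import robot
import cv2,numpy as np
from scipy.spatial.transform import Rotation as R
def state():
    o=robot.get_obs();r=R.from_quat(o['tool_rot']).as_matrix()
    print('t',round(o['time'],2),'pos',np.round(o['position'],4),'yaw x',round(float(np.degrees(np.arctan2(r[1,0],r[0,0]))),1),'F',np.round(o['ft_force'],1),'q',np.round(o['q'],2))
    return np.array(o['position']),r
def look(cam,things,save=None):
    p=robot.camera(cam)
    for t in things:
        a=robot.tip_of(p,t);print(cam,t,[(np.round(x['xyz'],3).tolist(),round(x['p'],2)) for x in a[:2]])
    if save: cv2.imwrite(f'pics/{save}.png',p['img'][:,:,::-1])
    return p
def shift(target):
    pos,r=state();print('shift mm',np.round(r.T@(np.array(target)-pos)*1000,1))
E
python3 - <<'E'
from h import *
state()
look('wrist',['dial_top','dial_pointer','green_mark'],'w1')
look('top',['dial_top','dial_pointer','green_mark'])
E
```

```text
t 3.1 pos [0.5028 0.1457 0.1844] yaw x 15.2 F [-0.5  0.3 -1.4] q [ 0.07  0.48  1.75 -0.    0.92  1.37]
wrist dial_top [([0.533, 0.151, 0.069], 0.96)]
wrist dial_pointer [([0.569, 0.161, 0.072], 0.76)]
wrist green_mark [([0.588, 0.134, 0.046], 0.91)]
top dial_top [([0.532, 0.15, 0.067], 0.88), ([0.506, -0.207, -0.001], 0.62)]
top dial_pointer [([0.574, 0.159, 0.069], 0.67)]
top green_mark [([0.587, 0.135, 0.055], 0.84)]
```

View pics/w1.png

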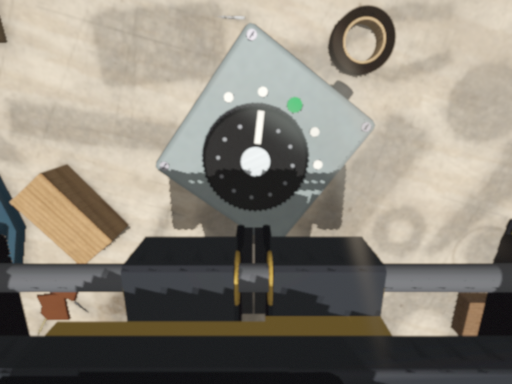

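Wrist view: the pointer (260,112) lines up with the second mark (263,92), and the green mark is at (295,104), one click clockwise. The closed fingers stand over the near side of the face. Next I go down.

Emit:
move_arm:
  series: "0 0 30 0 0 0;0 0 60 0 0 0;0 0 80 0 0 0;0 0 86 0 0 0;0 0 89 0 0 0;0 0 91 0 0 0;0 0 92 0 0 0;0 0 92 0 0 0"

```text
time: 4.17
position: [0.5034, 0.1442, 0.0935]
tool_rot: [0.992, 0.13, 0.001, 0.0]
ft_force: [0.4, -0.1, 0.1]
grip_width: 0.0005
grip_force: 0.0
```

Emit:
move_arm:
  series: "0 0 1 0 0 0;0 0 1 0 0 0"

```text
time: 4.33
position: [0.503, 0.1443, 0.0923]
tool_rot: [0.992, 0.13, 0.001, 0.0]
ft_force: [-0.1, -0.1, -0.4]
grip_width: 0.0003
grip_force: 0.0
```

Emit:
move_arm:
  series: "0 0 1 0 0 0;0 0 1 0 0 0"

```text
time: 4.5
position: [0.503, 0.1442, 0.0914]
tool_rot: [0.992, 0.13, 0.001, 0.0]
ft_force: [0.1, 0.7, 3.8]
grip_width: 0.0009
grip_force: 2.0
```

Emit:
move_arm:
  series: "0 0 0.5 0 0 0;0 0 0.5 0 0 0"

```text
time: 4.67
position: [0.503, 0.1442, 0.0913]
tool_rot: [0.992, 0.13, 0.001, 0.0]
ft_force: [-1.3, 0.6, 8.0]
grip_width: 0.0001
grip_force: 4.1
```

Emit:
move_arm:
  series: "0 0 0.3 0 0 0;0.1 -2.6 0.3 0 0 5;0.5 -5.2 0.3 0 0 10;1 -7.8 0.3 0 0 15;1.8 -10.3 0.3 0 0 20;2.8 -12.7 0.3 0 0 25;4 -15 0.3 0 0 30;4 -15 0.3 0 0 30"

```text
time: 5.33
position: [0.5029, 0.1599, 0.0912]
tool_rot: [0.991, -0.132, 0.001, 0.0]
ft_force: [-1.9, -1.2, 10.4]
grip_width: 0.0005
grip_force: 5.3
```

Run:
```python
from h import *
state()
look('wrist',['dial_top','dial_pointer','green_mark'],'w2')
```

```text
t 5.33 pos [0.5029 0.1599 0.0912] yaw x -15.2 F [-1.9 -1.2 10.4] q [ 0.1   0.64  1.8  -0.    0.7   1.93]
wrist dial_top [([0.535, 0.152, 0.071], 0.84)]
wrist dial_pointer [([0.567, 0.14, 0.072], 0.69)]
wrist green_mark [([0.587, 0.133, 0.046], 0.85)]
```

View pics/w2.png

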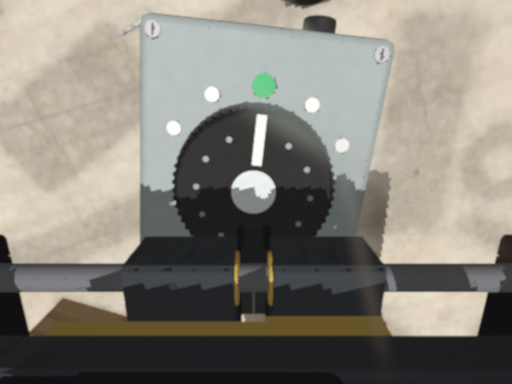

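Wrist view: the pointer bar, (257,165) to (262,115), points at the green mark (264,85). I lift straight off and recheck.

Emit:
move_arm:
  series: "0 0 -3 0 0 0;0 0 -10 0 0 0;0 0 -35 0 0 0;0 0 -65 0 0 0;0 0 -90 0 0 0;0 0 -90 0 0 0"

```text
time: 6.03
position: [0.5057, 0.1602, 0.1846]
tool_rot: [0.991, -0.131, 0.005, -0.001]
ft_force: [1.2, -1.0, -0.1]
grip_width: 0.0008
grip_force: 0.0
```

Run:
```python
from h import *
look('wrist',['dial_top','dial_pointer','green_mark'],'w3')
look('top',['start_top','stop_top','station'])
look('side',['start_top','stop_top','station'])
shift([0.504,-0.150,0.182])
```

```text
wrist dial_top [([0.537, 0.153, 0.068], 0.68)]
wrist dial_pointer []
wrist green_mark [([0.586, 0.134, 0.048], 0.65)]
top start_top [([0.503, -0.169, 0.063], 0.73)]
top stop_top [([0.427, -0.208, 0.001], 0.75), ([0.513, -0.229, 0.062], 0.43)]
top station [([0.507, -0.206, 0.001], 0.65)]
side start_top [([0.505, -0.178, 0.059], 0.49)]
side stop_top [([0.506, -0.232, 0.063], 0.57)]
side station [([0.507, -0.205, -0.002], 0.89), ([0.651, 0.087, -0.003], 0.54)]
t 6.63 pos [0.5023 0.1597 0.1792] yaw x -15.1 F [-0.3 -0.3 -0.1] q [0.1  0.49 1.74 0.   0.91 1.93]
shift mm [ 82.1 298.6  -2.7]
```

View pics/w3.png

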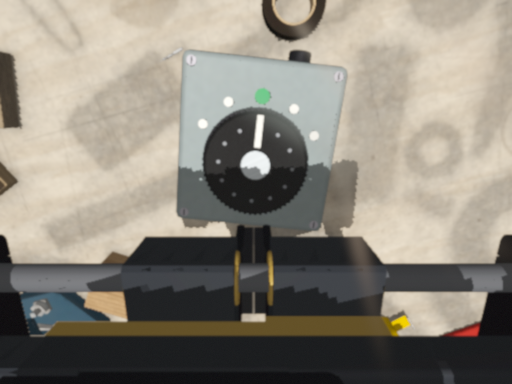

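Wrist view: with the finger off, the pointer (260,115) stays at the green mark (263,96), so the dial has clicked in. Next is the station.

Emit:
move_arm:
  series: "5 38 0 0 0 0;10 76 0 0 0 -2;15 114 0 0 0 -4;20 152 0 0 0 -6;25 190 0 0 0 -8;30 228 0 0 0 -10;35 266 0 0 0 -12;40 304 0 0 0 -15"

```text
time: 7.3
position: [0.4616, -0.1461, 0.1798]
tool_rot: [1.0, 0.0, 0.0, -0.0]
ft_force: [0.1, 0.2, -0.3]
grip_width: 0.0006
grip_force: 0.0
```

Run:
```python
from h import *
look('wrist',['start_top','stop_top','station'],'w4')
look('wrist',['start_top','stop_top','station'])
shift([0.505,-0.175,0.182])
```

```text
wrist start_top [([0.501, -0.174, 0.063], 0.89)]
wrist stop_top [([0.51, -0.23, 0.062], 0.93)]
wrist station [([0.504, -0.202, 0.002], 0.77), ([0.589, -0.171, -0.006], 0.41)]
wrist start_top [([0.504, -0.173, 0.061], 0.71)]
wrist stop_top [([0.512, -0.231, 0.063], 0.78)]
wrist station [([0.504, -0.203, 0.001], 0.94)]
t 7.7 pos [ 0.462  -0.1427  0.1797] yaw x 0.0 F [-0.1  0.3 -1.4] q [-0.53  0.44  1.85  0.    0.86  1.04]
shift mm [42.9 32.4 -2.4]
```

View pics/w4.png

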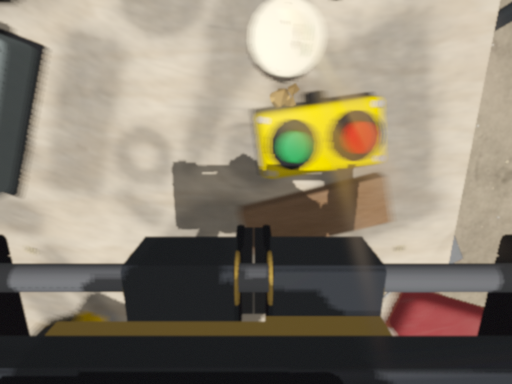

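Wrist view: the green button is at (293,144) and the red one at (356,134), turned a few degrees from the tool. I move over the green button and go down.

Emit:
move_arm:
  series: "21 15 0 0 0 0;42 30 0 0 0 0;42 30 30 0 0 0;42 30 60 0 0 0;42 30 82 0 0 0;42 30 90 0 0 0;42 30 90 0 0 0;42 30 90 0 0 0"

```text
time: 8.37
position: [0.5045, -0.1735, 0.09]
tool_rot: [1.0, 0.0, -0.0, -0.0]
ft_force: [0.6, 0.8, 0.8]
grip_width: 0.0005
grip_force: 0.0
```

Run:
```python
from h import *
for i in range(3): look('top',[]); state()
look('wrist',[],'w5')
```

```text
t 8.42 pos [ 0.505  -0.174   0.0907] yaw x 0.0 F [ 0.3 -0.6  1.2] q [-0.54  0.64  1.79  0.    0.71  1.03]
t 8.47 pos [ 0.5052 -0.1743  0.0911] yaw x -0.0 F [-0.2  0.3  0.6] q [-0.54  0.64  1.79  0.    0.71  1.03]
t 8.52 pos [ 0.5052 -0.1745  0.0912] yaw x -0.0 F [-0.6 -1.1 -0.6] q [-0.54  0.64  1.79  0.    0.71  1.03]
```

View pics/w5.png

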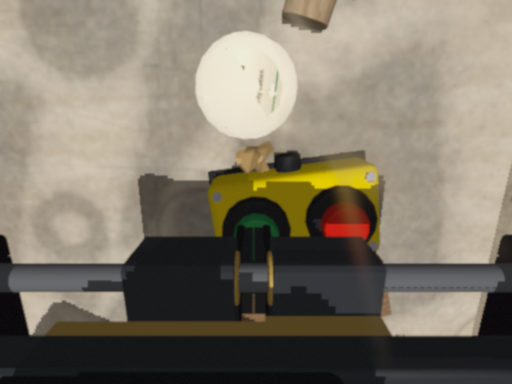

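Wrist view: the fingertips are centred on the green button at (256,225), inside its black bezel, and well clear of the red one. Now I press.

Emit:
move_arm:
  series: "0 0 3 0 0 0;0 0 6 0 0 0;0 0 8 0 0 0;0 0 9 0 0 0;0 0 9 0 0 0"

```text
time: 8.98
position: [0.5046, -0.1747, 0.0809]
tool_rot: [1.0, -0.001, 0.001, 0.0]
ft_force: [0.6, -0.3, 2.9]
grip_width: 0.0004
grip_force: 1.7
```

Emit:
move_arm:
  series: "0 0 1 0 0 0;0 0 2 0 0 0;0 0 2 0 0 0"

```text
time: 9.23
position: [0.5046, -0.1746, 0.0789]
tool_rot: [1.0, -0.001, 0.001, 0.0]
ft_force: [0.8, -0.9, 5.1]
grip_width: 0.0008
grip_force: 2.2
```

Emit:
move_arm:
  series: "0 0 1 0 0 0;0 0 1 0 0 0"

```text
time: 9.4
position: [0.5047, -0.1746, 0.0784]
tool_rot: [1.0, -0.001, 0.001, 0.0]
ft_force: [0.5, 0.0, 6.7]
grip_width: 0.0005
grip_force: 3.6
```

Emit:
move_arm:
  series: "0 0 1 0 0 0;0 0 1 0 0 0;0 0 1 0 0 0"

```text
time: 9.65
position: [0.5047, -0.1746, 0.0782]
tool_rot: [1.0, -0.001, 0.001, 0.001]
ft_force: [0.1, 0.7, 14.0]
grip_width: 0.0007
grip_force: 7.1
```

The button is against its hard stop: the position stays at 0.0782 while the force rises to 14 N. I release and retreat.

Emit:
move_arm:
  series: "0 0 -3 0 0 0;0 0 -8 0 0 0;0 0 -20 0 0 0;0 0 -50 0 0 0;0 0 -85 0 0 0;-35 0 -110 0 0 0;-55 0 -120 0 0 0;-55 0 -120 0 0 0"

```text
time: 10.32
position: [0.445, -0.1727, 0.1982]
tool_rot: [1.0, -0.001, -0.002, -0.001]
ft_force: [-1.0, 0.2, -0.5]
grip_width: 0.0002
grip_force: 0.0
```

Run:
```python
from h import *
look('wrist',['start_top','stop_top'])
look('top',['dial_top','dial_pointer','green_mark','black_tape','wax_tin','walnut'])
p=look('side',['dial_pointer','start_top'])
a=p['img'][170:290,160:360]
cv2.imwrite('pics/s6.png',cv2.resize(a,None,fx=4,fy=4,interpolation=2)[:,:,::-1])
state()
```

```text
wrist start_top [([0.502, -0.174, 0.059], 0.87)]
wrist stop_top [([0.513, -0.229, 0.06], 0.78)]
top dial_top [([0.534, 0.149, 0.069], 0.77), ([0.572, 0.137, 0.073], 0.42)]
top dial_pointer [([0.572, 0.136, 0.07], 0.59)]
top green_mark [([0.589, 0.136, 0.053], 0.98)]
top black_tape [([0.656, 0.085, 0.0], 0.79)]
top wax_tin [([0.59, -0.172, 0.001], 0.96)]
top walnut [([0.509, -0.204, 0.004], 0.17)]
side dial_pointer [([0.573, 0.14, 0.067], 0.8)]
side start_top [([0.506, -0.175, 0.06], 0.62)]
t 10.97 pos [ 0.4492 -0.1742  0.1965] yaw x -0.1 F [-0.1  1.  -0.9] q [-0.6   0.41  1.84  0.    0.9   0.97]
```

View pics/s6.png

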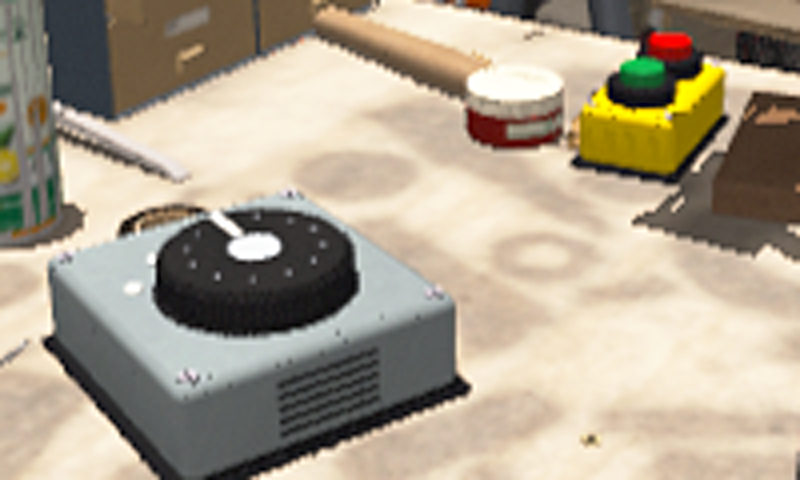

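The crop shows the green button up again at (643,73), the red one untouched at (670,45), and the dial pointer at (225,222) still turned to the green mark. I'm handing in.

```bash
python3 -c "
from rig import robot
print(robot.hand_in())"
```

```text
the job is handed in; nothing more can be done
None
```

I turned the dial one click clockwise so its pointer sits at the green mark, then pressed the start button to its stop and let it come back up; the job is handed in at about 11 s, but no verdict was returned.

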